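Feed a tray of bushings to the gauge hopper

TASK

Draw the steel gate plate straight up out of the slots at the open end of the bushing tray, leaving the tray standing on the bench, and lay it in the shallow tote. Then take the tray by its cross handle, tip all five bushings over its open end into the feed hopper without spilling any on the bench, and stand the empty tray level on the bench again. Leave the other things on the bench where they are.

Things in the scene. Friction and masses are not known exactly. Their poses are not given: they have to be found in the camera images.
- tray: blue plastic parts tray, loose, about 0.3 kg, 200 mm long (x), 128 mm wide (y); floor 6 mm thick, walls 6 mm thick, 46 mm high. Closed at its -x end; its +x end is open and closed only by the gate. A black handle bar bridges its middle, on an upright at each side wall. Origin: centre of its underside, z up
- tray_handle (a point): centre of the tray's handle bar, at (0, 0, 112) mm in the tray's frame, axes as the tray's. Bar 20 mm thick (x), 128 mm long (y), 98 to 126 mm above the underside, with over 50 mm free below it
- tray_slot (a point): middle between the two upright gate slots, at (82, 0, 6) mm in the tray's frame, on its floor. Each slot is 8 mm wide in x, between two 6 mm ribs on a side wall; 104 mm stay clear between the ribs
- tray_lip (a point): middle of the tray's pouring edge: upper face of the floor at the open +x end, at (100, 0, 6) mm in the tray's frame
- gate: steel gate plate, loose, 0.10 kg, standing in the tray's slots on its floor: 5 mm thick (x), 112 mm wide (y), 44 mm high. From its top edge rises a tongue 8 mm thick, 44 mm wide, to 100 mm above the plate's foot, 60 mm above the tray walls. Slides straight up with 1.5 mm play each way. Origin: centre of its lower edge, z up along the tongue
- gate_grip (a point): point on the gate's tongue, 78 mm above the gate's lower edge
- bushing0: turned steel bushing, a ring of 30 mm outer and 20 mm inner diameter, 24 mm high, 0.07 kg, lightly oiled: it slides on the tray floor at a slope of about 14 to 20 degrees. One of five alike, standing on end in the tray at the start. Origin: centre of its underside
- bushing1: turned steel bushing, a ring of 30 mm outer and 20 mm inner diameter, 24 mm high, 0.07 kg, lightly oiled: it slides on the tray floor at a slope of about 14 to 20 degrees. One of five alike, standing on end in the tray at the start. Origin: centre of its underside
- bushing2: turned steel bushing, a ring of 30 mm outer and 20 mm inner diameter, 24 mm high, 0.07 kg, lightly oiled: it slides on the tray floor at a slope of about 14 to 20 degrees. One of five alike, standing on end in the tray at the start. Origin: centre of its underside
- bushing3: turned steel bushing, a ring of 30 mm outer and 20 mm inner diameter, 24 mm high, 0.07 kg, lightly oiled: it slides on the tray floor at a slope of about 14 to 20 degrees. One of five alike, standing on end in the tray at the start. Origin: centre of its underside
- bushing4: turned steel bushing, a ring of 30 mm outer and 20 mm inner diameter, 24 mm high, 0.07 kg, lightly oiled: it slides on the tray floor at a slope of about 14 to 20 degrees. One of five alike, standing on end in the tray at the start. Origin: centre of its underside
- hopper: feed hopper of grey sheet steel, fixed, open on top: square mouth 208 mm inside, rim 120 mm above the bench, 236 mm outside; inside it slopes to a floor 40 mm above the bench. Origin: centre of its footprint on the bench, axes along its sides. It stands left or right of the tray, the shallow tote on the other side
- tote: shallow blue plastic tote, fixed, open on top, 220 mm (its x) by 170 mm (its y) by 50 mm high, walls and floor 5 mm thick, empty. Origin: centre of its underside
- plug_gauge: bystander: upright steel plug on a round 44 mm foot, 75 mm high, beyond the tray; origin: centre of its underside
- oil_can: bystander: aluminium can, 48 mm diameter, 100 mm high, beyond the tray; origin: centre of its underside
- carton: bystander: small cardboard box 90 x 60 x 45 mm beyond the tray; origin: centre of its underside
There are look-alikes about, which are no part of the job. Several things have the shape of the gate; the one meant has the colours described above.

How it is judged:
By the outcome, as a careful person would: the job done as asked, in the order asked, and still so for the second after the job is handed in, with the robot touching nothing.
It also fails if it takes over 72 s, if anything falls off the work surface, if the arm or the gripper's body presses on something with over 40 N, if the wrist force passes 120 N, or if a joint passes its speed limit or range.

ROBOT

A 7-joint arm with a two-finger parallel gripper is mounted at the origin on the work surface. World frame = base frame: x ahead of the robot, y to its left, z up, the work surface at z = 0. Lengths are in m, angles in rad, forces in N, time in s.
With the tool pointing down it reaches from about 0.4 to 0.85 m from the base axis. Payload 4.5 kg.
Tool frame: the origin (TCP) lies midway between the tips of the shut fingers; the grasp point (between the pads) lies 19 mm behind it; z points along the fingers, y is the line along which they close (so a half turn about z gives the same grasp; the last joint's range is limited). The gripper opens to 88 mm and grips with 3 to 60 N. Pads are 18 mm wide; open, the fingers measure 123 mm over their backs; the gripper's body (75 mm by 187 mm) begins 45 mm behind the grasp point.
Start: joints at [1.171, 0.689, -0.195, 1.565, 0.157, 0.902, -0.215], TCP at [0.263, -0.567, 0.239] pointing down, gripper open.
Joint ranges: [-3.01, 3.01], [-0.46, 2.08], [-1.47, 1.51], [0.13, 2.56], [-1, 4.14], [0.04, 2.09], [-2.66, 2.66]. Speed limits (rad/s): [2.57, 2.57, 3.14, 3.14, 3.14, 3.14, 3.14].

INTERFACE

Orientations are given as a unit quaternion [x, y, z, w].
In Python, from plant import sensors, eyes, finish_job gives the robot as it stands.
- The arm moves only by the tool send_rows, never from a script. Its argument "rows" is text: rows parted by semicolons, each of 4 numbers parted by spaces: the shift along the tool's x, y, z normalised to -1 to 1, where 1 is 30 cm, then the turn about the tool's z normalised to -1 to 1, where 1 is 2 pi rad. A call has 1 to 10 rows; each row is the pose to reach, as a shift and turn from the pose commanded when the call began, along the tool's axes at that moment, turning the shorter way round; what a row does not reach only later rows make up. A row lasts 1/12 s, in which the tool goes at most 41.7 mm and 7.16 degrees, less where a joint would pass 70% of its speed; a pose out of reach is approached as far as the arm can. A call with a number of a shift or a turn outside -1 to 1 is refused whole. A call with a gripper value outside its range is refused whole. "jaw" is the closure, from -1 (fully open) to 1 (shut), set as the call begins (left out, the last holds). The fingers move at their own pace and stop on an object; "force" is the grip in N (left out, the last holds). Time passes only in rows, so rows that repeat a pose let the fingers close. It gives the time, the measured TCP pose, the force, the opening and the grip force at its end, in the units of the state.
- sensors.get_state(): the state, without advancing time (a new reading comes with each control period).
- eyes.snapshot(name): name is "side" or "top" or "wrist"; returns (picture, depth): 420x560x3 uint8, red, green, blue; 420x560 float32, m along the optical axis (not along the pixel's ray), 0 where there is no reading.
- eyes.calibration(name): a dict with "fov_y" (degrees; the focal length in pixels is half the picture's height over the tangent of half this angle, whatever the lens; pixels are square), "cx", "cy" (the principal point, pixels), "world_from_camera" (4x4, takes a point from camera to world coordinates). Camera axes: x right, y down, z forward; pixel columns grow to the right and rows downward; lengths in m; the calibration is good to about 2 mm. A picture is of the moment at which its call begins: read the wrist's pose just before it. calibration takes no time and is no camera call; for the wrist camera it gives the pose at the moment of the call.
- finish_job(): hands the job in; it is judged then, once.
The state is a dict: "clock": time; "q": joint angles; "qd": joint speeds; "joint_torque": joint torques, N m; "tool_pos": TCP position; "eef_rot": TCP orientation; "contact_force": force on the tool from outside, world axes, zero at the start; "moment": the same for the moment, N m; "opening": opening from 0.0 (shut) to 1.0 (fully open); "finger_force": force on a finger pad.
Only numpy, scipy, OpenCV 4.12 (cv2) and the standard library are available. Lean on these libraries where they do the work, as an engineer would, in place of code of your own. Each camera call takes 0.05 s, during which the arm holds its last target. There are 200 camera calls.

## Working session

There is one attempt and no reset: what is moved stays moved. The work goes in short steps, Python scripts to look and compute and a tool call to move; the robot and the scene stay as the last step left them, time stands still between calls to the robot, and variables do not carry over. Pictures are saved under pics/ and viewed, at most 10 in all, crops included, and the job is handed in when it is done.

Besides the shell and the picture viewer there is one more tool, called after ">>>" in YAML: its name, and indented under it one key for each argument. send_rows: Moves the arm, as the interface text tells. Scaled input: -1 to 1 covers 30 cm each way for a shift and 2 pi rad each way for a turn. Its arguments: {"type":"object","properties":{"rows":{"type":"string"},"jaw":{"type":"number"},"force":{"type":"number"}},"required":["rows"]}

```bash
mkdir -p pics; ls
cat > h.py <<'E'
import numpy as np, cv2
from plant import sensors, eyes, finish_job
from scipy.spatial.transform import Rotation as R
def cloud(name):
    c=eyes.calibration(name); im,d=eyes.snapshot(name)
    f=im.shape[0]/2/np.tan(np.radians(c["fov_y"])/2)
    v,u=np.mgrid[:im.shape[0],:im.shape[1]]
    P=np.stack([(u-c["cx"])/f*d,(v-c["cy"])/f*d,d],-1)
    T=np.array(c["world_from_camera"]); W=P@T[:3,:3].T+T[:3,3]
    W[d<=0]=np.nan
    return im,d,W,c
E
python3 - <<'E'
from h import *
print(sensors.get_state())
for n in ["top","side"]:
    im,d,W,c=cloud(n); print(n,c)
    np.savez(f"{n}.npz",im=im,W=W,d=d)
    cv2.imwrite(f"pics/{n}0.png",im[:,:,::-1])
E
```

```text
pics
{'clock': 0.0, 'q': array([ 1.17076504,  0.68997729, -0.19451962,  1.56632415,  0.15729416,
        0.90251369, -0.21510892]), 'qd': array([ 0.00101879,  0.00035947, -0.00039962, -0.00065138, -0.00161252,
       -0.00099384, -0.00148099]), 'joint_torque': array([-3.16904261e-04, -5.27564228e+01, -1.26678508e+00, -1.53430510e+01,
       -5.25388902e-02,  6.66728403e-03,  1.84503492e-04]), 'tool_pos': array([ 0.26241311, -0.56655035,  0.23791966]), 'eef_rot': array([ 9.76557557e-01,  2.15254502e-01, -2.58581260e-04, -8.78247492e-04]), 'contact_force': array([ 0.44137723, -0.18456814, -0.0230384 ]), 'moment': array([ 0.02824603, -0.02234308, -0.04334584]), 'finger_force': 0.0, 'opening': 0.9975470759591958}
top {'fov_y': 48.17574919766443, 'cx': 280.188663775552, 'cy': 204.4169240051288, 'world_from_camera': array([[ 0.00281667, -0.98961826,  0.14369329,  0.45031057],
       [-0.99993605, -0.00121345,  0.01124363, -0.00864095],
       [-0.01095254, -0.14371577, -0.9895584 ,  1.20195353],
       [ 0.        ,  0.        ,  0.        ,  1.        ]])}
side {'fov_y': 53.19938378327293, 'cx': 283.2013795592998, 'cy': 207.82676112230396, 'world_from_camera': array([[-0.82727406, -0.3633505 ,  0.42847875,  0.21529472],
       [-0.56160845,  0.55470935, -0.61391652,  0.56676585],
       [-0.0146143 , -0.7485145 , -0.66295736,  0.73180108],
       [ 0.        ,  0.        ,  0.        ,  1.        ]])}
```

View pics/top0.png

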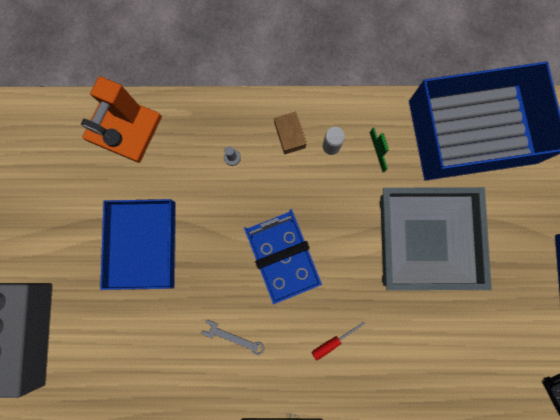

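View pics/side0.png

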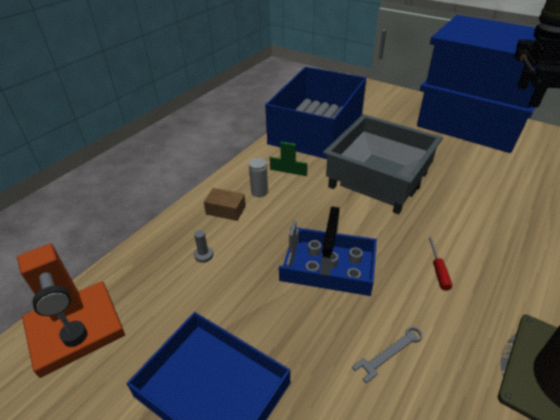

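The top view shows the tray at about (283,256), with its open end up and to the left and the gate at about (270,224). The hopper is at (436,240) and the tote at (138,245). The side view confirms the gate stands left of the black handle. A green look-alike gate stands near the can.

Run:
```python
from h import *
z=np.load("top.npz"); im,W=z["im"].astype(int),z["W"]
r,g,b=im[...,0],im[...,1],im[...,2]
v,u=np.mgrid[:420,:560]
def rect(m,name):
    m=m&np.isfinite(W[...,0]); P=W[m][:,:2].astype(np.float32)
    c,s,a=cv2.minAreaRect(P*1000); print(name,m.sum(),np.round(c,1),np.round(s,1),round(a,2),"z",np.round(np.percentile(W[m][:,2],[5,50,95]),3))
box=lambda u0,u1,v0,v1:(u>u0)&(u<u1)&(v>v0)&(v<v1)
Z=W[...,2]
blue=(b>1.6*r)&(b>60)
T=box(235,330,200,310)
rect(T&(Z>.095)&(r<60)&(b<60),"handle")
rect(T&(Z>.002)&(Z<.06)&(blue),"tray blue")
rect(T&(Z>.037)&(Z<.06)&(blue),"tray rim")
grey=T&(abs(r-b)<40)&(r>70)
rect(grey&(Z>.09)&(v<238),"tongue top")
rect(grey&(Z>.055)&(v<238),"tongue")
rect(grey&(Z>.04)&(v<240)&(Z<.06),"plate top")
rect(box(90,190,190,300)&blue&(Z>.04),"tote rim")
H=box(370,505,175,305)
rect(H&(Z>.112),"hopper rim")
rect(H&(Z<.05)&(Z>.035)&box(395,475,205,275),"hop floor")
# hopper profile through centre
for vv in (200,238):
    print(np.round(W[vv,376:500:6],3)[:,1:].tolist())
print(np.round(W[180:300:6,435][:,[0,2]],3).tolist())
```

```text
handle 464 [523.1  11.7] [ 88.1 125.3] 21.69 z [0.123 0.126 0.129]
tray blue 3112 [492.   -0.8] [199.9 126.7] 21.7 z [0.003 0.007 0.047]
tray rim 476 [491.2  -1.1] [198.2 126.7] 21.7 z [0.041 0.046 0.049]
tongue top 58 [567.8  29.1] [ 8.4 41.5] 21.04 z [0.102 0.105 0.109]
tongue 59 [567.3  30.7] [ 8.4 44.8] 21.04 z [0.101 0.105 0.109]
plate top 68 [548.1  20.8] [ 74.3 128.9] 19.84 z [0.043 0.049 0.054]
tote rim 773 [520.4 359.2] [219.  172.6] 1.26 z [0.042 0.049 0.053]
hopper rim 2562 [ 532.3 -355.3] [235.5 238.4] 0.17 z [0.116 0.12  0.123]
hop floor 2975 [ 532.5 -356.1] [147.3 147.5] 89.1 z [0.037 0.042 0.049]
[[-0.242, 0.001], [-0.245, 0.062], [-0.247, 0.122], [-0.273, 0.069], [-0.287, 0.069], [-0.302, 0.069], [-0.317, 0.068], [-0.332, 0.066], [-0.346, 0.067], [-0.361, 0.066], [-0.376, 0.066], [-0.39, 0.067], [-0.405, 0.064], [-0.417, 0.072], [-0.434, 0.066], [-0.448, 0.066], [-0.458, 0.078], [-0.459, 0.112], [-0.469, 0.12], [-0.536, 0.0], [-0.55, 0.003]]
[[-0.24, -0.001], [-0.245, 0.051], [-0.244, 0.122], [-0.271, 0.064], [-0.289, 0.05], [-0.306, 0.039], [-0.32, 0.041], [-0.336, 0.04], [-0.351, 0.039], [-0.365, 0.041], [-0.38, 0.039], [-0.395, 0.039], [-0.407, 0.045], [-0.422, 0.045], [-0.433, 0.057], [-0.445, 0.063], [-0.455, 0.073], [-0.46, 0.096], [nan, nan], [-0.53, -0.001], [-0.545, 0.0]]
[[0.69, -0.002], [0.673, 0.003], [0.637, 0.12], [0.631, 0.071], [0.618, 0.061], [0.604, 0.053], [0.59, 0.046], [0.575, 0.045], [0.561, 0.039], [0.546, 0.041], [0.531, 0.037], [0.516, 0.042], [0.501, 0.041], [0.487, 0.04], [0.472, 0.043], [0.458, 0.054], [0.443, 0.064], [0.429, 0.068], [0.417, 0.12], [0.398, 0.001]]
```

```bash
cat > go.py <<'E'
import sys
from h import *
# target TCP x y z (mm), closing-direction yaw (deg): prints normalised row
x,y,z,yaw=map(float,sys.argv[1:5]); s=sensors.get_state(); q=R.from_quat(s["eef_rot"])
d=q.inv().apply(np.array([x,y,z])/1000-s["tool_pos"]); ty=q.apply([0,1,0]); cy=np.degrees(np.arctan2(ty[1],ty[0]))
t=-((yaw-cy+180)%360-180)
print("row",np.round([*(d/.3),t/360],4),"dist",round(np.linalg.norm(d)*1000,1),"turn",round(t,1),"rows>=",round(max(np.linalg.norm(d)/.0417,abs(t)/7.16),1))
print("pos",np.round(s["tool_pos"]*1000,1),"yaw",round(cy,2),"tilt",round(np.degrees(np.arccos(-q.apply([0,0,1])[2])),2),"F",np.round(s["contact_force"],1),"open",round(s["opening"]*88,1),"ff",s["finger_force"],"t",s["clock"],"q7",s["q"][6])
E
python3 go.py 415 -270 220 21.5; python3 go.py 568 30 200 21.5
```

```text
row [ 0.8772 -0.6833  0.061  -0.2407] dist 334.1 turn -86.6 rows>= 12.1
pos [ 262.4 -566.6  238. ] yaw -65.14 tilt 0.09 F [ 0.7  0.7 -1. ] open 88.3 ff 0.0 t 0.1 q7 -0.21505535561576328
row [ 1.7604 -1.3761  0.1286 -0.2407] dist 671.4 turn -86.6 rows>= 16.1
pos [ 262.4 -566.6  238. ] yaw -65.14 tilt 0.09 F [ 0.7  0.7 -1. ] open 88.3 ff 0.0 t 0.1 q7 -0.21505535561576328
```

>>> send_rows:
  rows: "0.877 -0.683 0.06 -0.24;0.877 -0.683 0.06 -0.24;0.877 -0.683 0.06 -0.24;0.877 -0.683 0.06 -0.24;0.877 -0.683 0.06 -0.24;0.877 -0.683 0.06 -0.24;0.877 -0.683 0.06 -0.24;0.877 -0.683 0.06 -0.24;0.877 -0.683 0.06 -0.24"
  jaw: 0

```text
clock: 0.85
tool_pos: [0.4203, -0.261, 0.2211]
eef_rot: [0.704, 0.71, 0.003, -0.0]
contact_force: [-0.4, 0.4, 0.1]
opening: 0.502
finger_force: 0.0
```

```bash
python3 go.py 568 30 200 21.5
```

```text
row [ 0.9652  0.5004  0.0775 -0.0583] dist 327.0 turn -21.0 rows>= 7.8
pos [ 420.3 -261.   221.1] yaw 0.5 tilt 0.38 F [-0.4  0.4  0.1] open 44.2 ff 0.0 t 0.85 q7 0.047619723486813405
```

>>> send_rows:
  rows: "0.965 0.5 0.077 -0.058;0.965 0.5 0.077 -0.058;0.965 0.5 0.077 -0.058;0.965 0.5 0.077 -0.058;0.965 0.5 0.077 -0.058;0.965 0.5 0.077 -0.058;0.965 0.5 0.077 -0.058;0.965 0.5 0.077 -0.058;0.965 0.5 0.077 -0.058;0.965 0.5 0.077 -0.058"

```text
clock: 1.68
tool_pos: [0.569, 0.0199, 0.1972]
eef_rot: [0.57, 0.821, 0.0, -0.001]
contact_force: [-0.1, -1.1, -0.5]
opening: 0.5
finger_force: 0.0
```

```bash
python3 - <<'E'
from h import *
im,d,W,c=cloud("wrist"); cv2.imwrite("pics/w1.png",im[:,:,::-1])
r,g,b=[im[...,i].astype(int) for i in range(3)]; Z=W[...,2]
for nm,m in (("tongue",(Z>.099)&(Z<.112)&(abs(r-b)<40)&(r>70)),("handle",(Z>.118)&(Z<.132)&(r<70)&(b<70)),("rim",(Z>.042)&(Z<.05)&(b>1.6*r))):
    m&=(np.hypot(W[...,0]-.53,W[...,1])<.2)
    if m.sum()>5: print(nm,m.sum(),cv2.minAreaRect((W[m][:,:2]*1000).astype(np.float32)),np.median(Z[m]))
E
python3 go.py 568 30 69 21.5
```

```text
tongue 482 ((534.5256958007812, 22.134441375732422), (76.46980285644531, 115.83206939697266), 22.59619140625) 0.1060404318754521
handle 4622 ((493.26947021484375, -0.6650772094726562), (20.773534774780273, 126.72833251953125), 21.532716751098633) 0.12601888078551748
rim 3132 ((492.1655578613281, -2.019378662109375), (199.5609893798828, 128.3225860595703), 21.66083526611328) 0.046085646956420895
row [ 0.0406  0.0145  0.4267 -0.0034] dist 128.7 turn -1.2 rows>= 3.1
pos [568.3  17.2 197. ] yaw 20.26 tilt 0.09 F [-1.2 -0.1 -0.6] open 43.8 ff 0.0 t 1.7333 q7 -0.21069357630016555
```

View pics/w1.png

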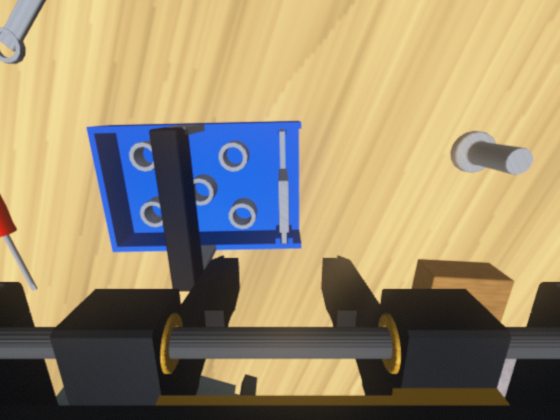

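The wrist view shows the tray with its handle at (175,210), the gate's tongue at (284,205) and five bushings. The plug, carton and spanner are clear of the path.

>>> send_rows:
  rows: "0.04 0.016 0 -0.0036;0.04 0.016 0 -0.0036;0.04 0.016 0 -0.0036;0.04 0.016 0.1 -0.0036;0.04 0.016 0.2 -0.0036;0.04 0.016 0.2 -0.0036;0.04 0.016 0.2 -0.0036"

```text
clock: 2.32
tool_pos: [0.568, 0.0289, 0.137]
eef_rot: [0.563, 0.826, -0.001, -0.001]
contact_force: [0.6, -0.0, 0.8]
opening: 0.502
finger_force: 0.0
```

```bash
python3 go.py 569 29.3 70 21.6
```

```text
row [ 0.      0.0043  0.2232 -0.0004] dist 67.0 turn -0.2 rows>= 1.6
pos [568.   28.9 137. ] yaw 21.44 tilt 0.19 F [ 0.6 -0.   0.8] open 44.1 ff 0.0 t 2.3167 q7 -0.2733247588302018
```

>>> send_rows:
  rows: "0 0.004 0.1 0;0 0.004 0.18 0;0 0.004 0.223 0;0 0.004 0.223 0;0 0.004 0.223 0"

```text
clock: 2.73
tool_pos: [0.5711, 0.0304, 0.072]
eef_rot: [0.563, 0.826, 0.0, 0.001]
contact_force: [0.2, 0.6, 0.4]
opening: 0.503
finger_force: 0.0
```

>>> send_rows:
  rows: "0 0 0 0;0 0 0 0;0 0 0 0;0 0 0 0;0 0 0 0;0 0 0 0;0 0 0 0"
  jaw: 1
  force: 20

```text
clock: 3.32
tool_pos: [0.57, 0.0302, 0.071]
eef_rot: [0.563, 0.827, -0.0, 0.0]
contact_force: [-0.9, 0.1, 3.7]
opening: 0.089
finger_force: 19.8
```

```bash
python3 go.py 569 29.3 70 21.6
```

```text
row [-0.0015 -0.0043  0.0035 -0.0003] dist 1.7 turn -0.1 rows>= 0.0
pos [570.   30.2  71. ] yaw 21.48 tilt 0.04 F [-0.9  0.1  3.7] open 7.8 ff 19.84768034890294 t 3.3167 q7 -0.3409765576746457
```

>>> send_rows:
  rows: "0 -0.001 -0.03 0;0 -0.001 -0.06 0;0 -0.001 -0.1 0;0 -0.001 -0.14 0;0 -0.001 -0.18 0;0 -0.001 -0.22 0;0 -0.001 -0.26 0;0 -0.001 -0.32 0;0 -0.001 -0.4 0;0 -0.001 -0.4 0"

```text
clock: 4.15
tool_pos: [0.5725, 0.0312, 0.1956]
eef_rot: [0.563, 0.826, 0.003, 0.003]
contact_force: [0.0, -0.4, -0.2]
opening: 0.09
finger_force: 19.9
```

```bash
python3 - <<'E'
from h import *
im,d,W,c=cloud("side"); cv2.imwrite("pics/s2.png",im[:,:,::-1])
E
python3 go.py 480 355 190 1
```

```text
row [1.1173 0.1112 0.0116 0.0569] dist 336.9 turn 20.5 rows>= 8.1
pos [571.7  30.9 193.7] yaw 21.48 tilt 0.32 F [ 1.  -0.3 -1.2] open 7.9 ff 19.924847685615532 t 4.2 q7 -0.22202839081857006
```

View pics/s2.png

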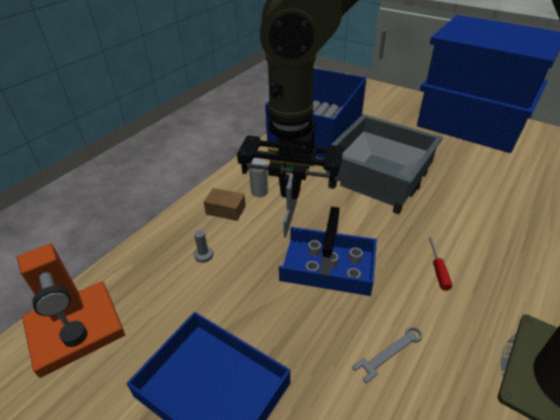

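The gate is out in the gripper at (290,205), and the tray is still standing with all its bushings. Next is the tote.

>>> send_rows:
  rows: "1 0.1 0 0.057;1 0.1 0 0.057;1 0.1 0 0.057;1 0.1 0 0.057;1 0.1 0 0.057;1 0.1 0 0.057;1 0.1 0 0.057;1 0.1 0 0.057;1 0.1 0 0.057"

```text
clock: 4.95
tool_pos: [0.485, 0.3257, 0.1904]
eef_rot: [0.698, 0.716, 0.001, -0.002]
contact_force: [0.5, 0.7, -1.4]
opening: 0.092
finger_force: 19.9
```

```bash
python3 go.py 470 359 85 1
```

```text
row [ 0.1111 -0.0467  0.3519  0.0012] dist 111.6 turn 0.4 rows>= 2.7
pos [485.  325.7 190.4] yaw 1.44 tilt 0.21 F [ 0.5  0.7 -1.4] open 8.1 ff 19.92505834423355 t 4.95 q7 -0.9777630571306084
```

>>> send_rows:
  rows: "0.11 -0.047 0 0;0.11 -0.047 0.1 0;0.11 -0.047 0.2 0;0.11 -0.047 0.3 0;0.11 -0.047 0.35 0;0.11 -0.047 0.37 0;0.11 -0.047 0.38 0;0.11 -0.047 0.39 0;0.11 -0.047 0.39 0"

```text
clock: 5.7
tool_pos: [0.4741, 0.353, 0.0742]
eef_rot: [0.701, 0.713, 0.0, 0.0]
contact_force: [-0.5, -0.7, -0.3]
opening: 0.091
finger_force: 19.9
```

```bash
python3 go.py 470 359 71 1
```

```text
row [ 0.0204 -0.0132  0.0107 -0.0002] dist 8.0 turn -0.1 rows>= 0.2
pos [474.1 353.   74.2] yaw 0.92 tilt 0.06 F [-0.5 -0.7 -0.3] open 8.0 ff 19.941540658765007 t 5.7 q7 -1.1075469939758704
```

>>> send_rows:
  rows: "0 0 0 0;0 0 0 0;0 0 0 0;0 0.04 0 0;0 0.08 -0.02 0;0 0.13 -0.05 0;0 0.18 -0.1 0;0 0.2 -0.2 0;0 0.2 -0.35 0;0 0.2 -0.5 0"
  jaw: 0.5

```text
clock: 6.53
tool_pos: [0.5333, 0.3534, 0.2182]
eef_rot: [0.701, 0.713, -0.001, -0.0]
contact_force: [0.6, 1.0, -0.1]
opening: 0.253
finger_force: 0.0
```

```bash
python3 - <<'E'
from h import *
im,d,W,c=cloud("wrist"); cv2.imwrite("pics/w3.png",im[:,:,::-1])
E
python3 go.py 493 150 200 21.6;python3 go.py 493 -1 200 21.6
```

```text
row [-0.6901 -0.1583  0.0846 -0.0575] dist 213.9 turn -20.7 rows>= 5.1
pos [536.9 357.5 227.9] yaw 0.91 tilt 0.84 F [0.1 1.7 4. ] open 22.1 ff 0.0 t 6.5833 q7 -0.9310202076983227
row [-1.1933 -0.1663  0.0798 -0.0575] dist 362.2 turn -20.7 rows>= 8.7
pos [536.9 357.5 227.9] yaw 0.91 tilt 0.84 F [0.1 1.7 4. ] open 22.1 ff 0.0 t 6.5833 q7 -0.9310202076983227
```

View pics/w3.png

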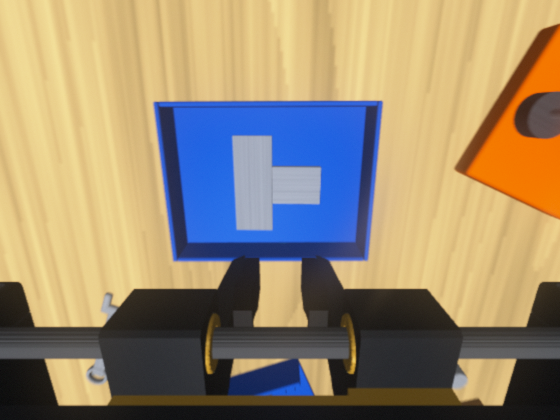

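The gate lies flat in the tote, at (275,183). Now to the tray handle.

>>> send_rows:
  rows: "-0.95 -0.16 0.04 -0.0575;-0.95 -0.16 0.04 -0.0575;-0.95 -0.16 0.04 -0.0575;-0.95 -0.16 0.04 -0.0575;-0.95 -0.16 0.04 -0.0575;-0.95 -0.16 0.04 -0.0575;-0.95 -0.16 0.04 -0.0575;-0.95 -0.16 0.04 -0.0575;-0.95 -0.16 0.04 -0.0575"
  jaw: -0.3

```text
clock: 7.33
tool_pos: [0.49, 0.0653, 0.2052]
eef_rot: [0.564, 0.826, -0.001, 0.001]
contact_force: [0.6, 0.7, -0.6]
opening: 0.65
finger_force: 0.0
```

```bash
python3 go.py 493 -1 170 21.6
```

```text
row [-0.2094 -0.0711  0.1178 -0.0007] dist 75.2 turn -0.2 rows>= 1.8
pos [490.   65.3 205.2] yaw 21.36 tilt 0.1 F [ 0.6  0.7 -0.6] open 57.2 ff 0.0 t 7.3333 q7 -0.3486448359329454
```

>>> send_rows:
  rows: "-0.21 -0.071 0 0;-0.21 -0.071 0.1 0;-0.21 -0.071 0.118 0;-0.21 -0.071 0.118 0;-0.21 -0.071 0.118 0;-0.21 -0.071 0.118 0;-0.21 -0.071 0.118 0;-0.21 -0.071 0.118 0"

```text
clock: 8.0
tool_pos: [0.4942, 0.0035, 0.1704]
eef_rot: [0.561, 0.828, 0.001, 0.001]
contact_force: [-0.3, 0.2, 0.0]
opening: 0.651
finger_force: 0.0
```

```bash
python3 - <<'E'
from h import *
im,d,W,c=cloud("wrist")
r,g,b=[im[...,i].astype(int) for i in range(3)]; Z=W[...,2]
for nm,m in (("handle",(Z>.118)&(Z<.132)&(r<70)&(b<70)),("rim",(Z>.042)&(Z<.05)&(b>1.6*r))):
    m&=(np.hypot(W[...,0]-.493,W[...,1])<.13)
    print(nm,m.sum(),cv2.minAreaRect((W[m][:,:2]*1000).astype(np.float32)),np.median(Z[m]))
E
python3 go.py 493 -1 93 21.6
```

```text
handle 4800 ((492.31787109375, -0.6456718444824219), (19.37385368347168, 126.21029663085938), 22.305919647216797) 0.12606027031937386
rim 3416 ((492.44891357421875, -1.4280166625976562), (199.80685424804688, 127.7959213256836), 21.59535789489746) 0.04607556069201105
row [-0.0113 -0.0089  0.2576  0.0004] dist 77.4 turn 0.2 rows>= 1.9
pos [494.1   3.1 170.3] yaw 21.76 tilt 0.09 F [ 0.   0.5 -1. ] open 57.5 ff 0.0 t 8.05 q7 -0.27590728975091955
```

>>> send_rows:
  rows: "-0.012 -0.009 0.08 0;-0.012 -0.009 0.16 0;-0.012 -0.009 0.23 0;-0.012 -0.009 0.258 0;-0.012 -0.009 0.258 0;-0.012 -0.009 0.258 0"

```text
clock: 8.55
tool_pos: [0.4927, -0.0019, 0.0926]
eef_rot: [0.561, 0.828, 0.0, 0.0]
contact_force: [-0.4, -0.2, 0.5]
opening: 0.647
finger_force: 0.0
```

>>> send_rows:
  rows: "0 0 0 0;0 0 0 0;0 0 0 0;0 0 0 0;0 0 0 0;0 0 0 0;0 0 0 0;0 0 0 0"
  jaw: 1
  force: 40

```text
clock: 9.22
tool_pos: [0.4929, -0.0023, 0.0925]
eef_rot: [0.562, 0.827, 0.0, 0.0]
contact_force: [-0.1, -0.3, 4.3]
opening: 0.218
finger_force: 40.0
```

>>> send_rows:
  rows: "0 0 -0.02 0;0 0 -0.05 0;0 0 -0.1 0;0 0 -0.16 0;0 0 -0.22 0;0 0 -0.3 0;0 0 -0.4 0;0 0 -0.5 0;0 0 -0.6 0;0 0 -0.6 0"

```text
clock: 10.05
tool_pos: [0.4945, -0.0014, 0.2772]
eef_rot: [0.562, 0.827, 0.003, 0.003]
contact_force: [0.3, 0.7, -8.3]
opening: 0.221
finger_force: 40.0
```

```bash
python3 go.py 460 -355 270 0;python3 go.py 480 -180 270 0
```

```text
row [-1.0527 -0.5423  0.0218  0.0602] dist 355.3 turn 21.7 rows>= 8.5
pos [494.5  -1.4 277.2] yaw 21.66 tilt 0.49 F [ 0.3  0.7 -8.3] open 19.4 ff 40.01288993284106 t 10.05 q7 -0.13115761964130243
row [-0.5352 -0.265   0.0229  0.0602] dist 179.3 turn 21.7 rows>= 4.3
pos [494.5  -1.4 277.2] yaw 21.66 tilt 0.49 F [ 0.3  0.7 -8.3] open 19.4 ff 40.01288993284106 t 10.05 q7 -0.13115761964130243
```

>>> send_rows:
  rows: "-0.016 -0.008 0 0.001;-0.048 -0.023 0 0.003;-0.1 -0.049 0 0.006;-0.17 -0.083 0 0.01;-0.239 -0.116 0 0.014;-0.313 -0.153 0 0.018;-0.382 -0.186 0 0.022;-0.45 -0.22 0 0.026;-0.5 -0.243 0 0.028;-0.53 -0.258 0 0.03"

```text
clock: 10.88
tool_pos: [0.4763, -0.1825, 0.2696]
eef_rot: [0.639, 0.769, -0.002, -0.002]
contact_force: [0.7, -0.5, -7.5]
opening: 0.223
finger_force: 40.0
```

```bash
python3 go.py 468 -355 270 0
```

```text
row [-0.5601 -0.1325 -0.0007  0.0293] dist 172.7 turn 10.6 rows>= 4.1
pos [ 476.3 -182.5  269.6] yaw 10.56 tilt 0.37 F [ 0.7 -0.5 -7.5] open 19.6 ff 40.00613400712609 t 10.8833 q7 0.06992076575209862
```

>>> send_rows:
  rows: "-0.017 -0.004 0 0.001;-0.05 -0.012 0 0.003;-0.106 -0.025 0 0.006;-0.179 -0.042 0 0.009;-0.252 -0.06 0 0.013;-0.33 -0.078 0 0.017;-0.403 -0.095 0 0.021;-0.476 -0.113 0 0.025;-0.526 -0.125 0 0.028;-0.56 -0.133 0 0.029"

```text
clock: 11.72
tool_pos: [0.4711, -0.3528, 0.2716]
eef_rot: [0.705, 0.709, -0.0, -0.0]
contact_force: [0.0, -0.3, -6.1]
opening: 0.218
finger_force: 40.0
```

>>> send_rows:
  rows: "0 0 0 0;0 0 0 0;0 0 0 0"

```text
clock: 11.97
tool_pos: [0.4723, -0.3488, 0.2722]
eef_rot: [0.703, 0.711, 0.001, -0.001]
contact_force: [-0.3, 0.3, -6.1]
opening: 0.226
finger_force: 40.0
```

```bash
python3 - <<'E'
from h import *
im,d,W,c=cloud("side"); cv2.imwrite("pics/s4.png",im[:,:,::-1])
E
python3 go.py 468 -355 225 0
```

```text
row [-0.0207 -0.0149  0.1577  0.0017] dist 47.9 turn 0.6 rows>= 1.1
pos [ 472.4 -348.8  272.3] yaw 0.62 tilt 0.1 F [ 0.   0.5 -6.5] open 19.3 ff 40.004909075796604 t 12.0167 q7 0.23509342187117924
```

View pics/s4.png

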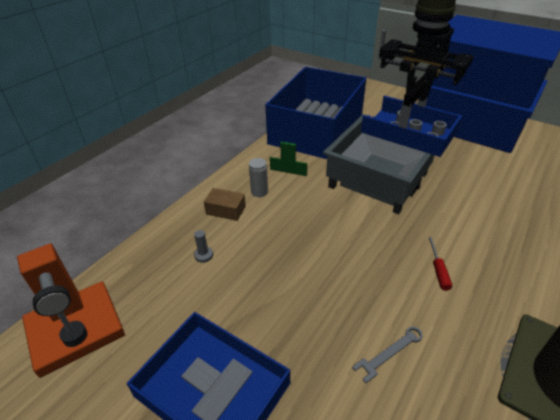

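The side view shows the tray held level over the hopper, at (415,120), with its bushings still in it. The gate is in the tote. I'll rest the underside on the near rim, then tip the tray about the rim with a light grip.

>>> send_rows:
  rows: "-0.01 -0.008 0.03 0.001;-0.02 -0.015 0.06 0.0017;-0.02 -0.015 0.1 0.0017;-0.02 -0.015 0.14 0.0017;-0.02 -0.015 0.17 0.0017;-0.02 -0.015 0.18 0.0017;-0.02 -0.015 0.187 0.0017;-0.02 -0.015 0.187 0.0017;-0.02 -0.015 0.187 0.0017"

```text
clock: 12.77
tool_pos: [0.4677, -0.3573, 0.2165]
eef_rot: [0.708, 0.706, 0.0, 0.0]
contact_force: [-0.3, 0.2, -6.7]
opening: 0.223
finger_force: 40.0
```

```bash
python3 go.py 468 -355 213 0
```

```text
row [ 0.0076  0.0011  0.0118 -0.0005] dist 4.2 turn -0.2 rows>= 0.1
pos [ 467.7 -357.3  216.5] yaw -0.18 tilt 0.06 F [-0.3  0.2 -6.7] open 19.7 ff 40.00513510778546 t 12.7667 q7 0.19610882701540822
```

>>> send_rows:
  rows: "0 0 0.004 0;0 0 0.008 0;0 0 0.012 0;0 0 0.016 0;0 0 0.016 0;0 0 0.016 0"
  force: 12

```text
clock: 13.27
tool_pos: [0.4683, -0.3574, 0.2123]
eef_rot: [0.708, 0.706, 0.0, 0.001]
contact_force: [0.4, -0.1, 0.2]
opening: 0.222
finger_force: 12.0
```

```bash
python3 go.py 487 -355 204 0
```

```text
row [ 0.0083  0.0624  0.0279 -0.0005] dist 20.6 turn -0.2 rows>= 0.5
pos [ 468.3 -357.4  212.3] yaw -0.17 tilt 0.14 F [ 0.4 -0.1  0.2] open 19.6 ff 12.034997784794541 t 13.2667 q7 0.19220064131832987
```

>>> send_rows:
  rows: "0 0.015 0.006 0;0 0.031 0.012 0;0 0.047 0.021 0;0 0.062 0.029 0;0 0.077 0.037 0;0 0.091 0.046 0;0 0.091 0.046 0;0 0.091 0.046 0"

```text
clock: 13.93
tool_pos: [0.4942, -0.3571, 0.1968]
eef_rot: [0.708, 0.706, -0.0, -0.001]
contact_force: [-2.0, -0.3, -0.7]
opening: 0.273
finger_force: 13.5
```

```bash
python3 - <<'E'
from h import *
im,d,W,c=cloud("side"); cv2.imwrite("pics/s5.png",cv2.resize(im[20:220,300:500,::-1],None,fx=3,fy=3))
E
python3 go.py 504 -355 192 0
```

```text
row [ 0.0075  0.0328  0.0167 -0.0005] dist 11.3 turn -0.2 rows>= 0.3
pos [ 494.2 -357.2  197. ] yaw -0.19 tilt 0.06 F [-2.4  0.5 -1.1] open 23.4 ff 13.549438677728176 t 13.9833 q7 0.1732577869121212
```

View pics/s5.png

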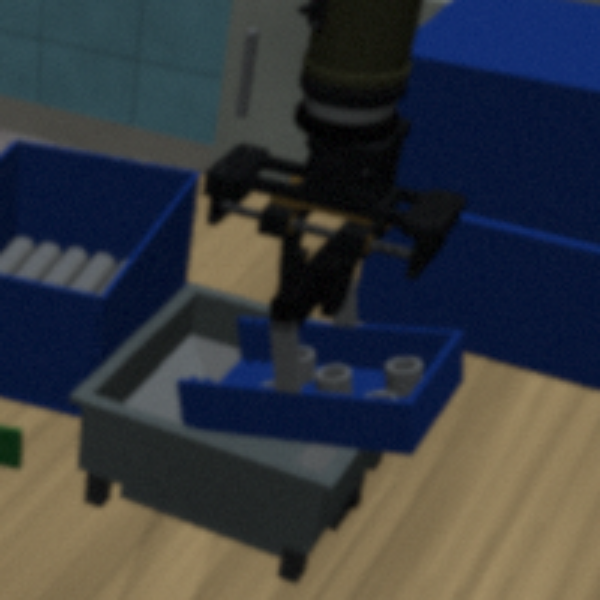

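The crop shows the tray resting on the rim and tilted forward into the hopper mouth, with the bushings still in it. I'll continue along the arc.

>>> send_rows:
  rows: "0 0.016 0.008 0;0 0.033 0.017 0;0 0.046 0.028 0;0 0.059 0.038 0;0 0.071 0.05 0;0 0.082 0.063 0;0 0.082 0.063 0;0 0.082 0.063 0;0 0.082 0.063 0;0 0.082 0.063 0"

```text
clock: 14.82
tool_pos: [0.5196, -0.3572, 0.1789]
eef_rot: [0.708, 0.706, 0.0, 0.0]
contact_force: [-0.6, -0.6, -0.6]
opening: 0.298
finger_force: 13.9
```

```bash
python3 - <<'E'
from h import *
im,d,W,c=cloud("side"); a=cv2.resize(im[60:220,300:480,::-1],None,fx=2.2,fy=2.2)
im,d,W,c=cloud("top"); b=cv2.resize(im[150:310,370:520,::-1],None,fx=2.2,fy=2.2)
cv2.imwrite("pics/s6.png",np.hstack([a,b]))
E
python3 go.py 520 -355 176 0
```

```text
row [ 0.0075  0.0015  0.0098 -0.0005] dist 3.7 turn -0.2 rows>= 0.1
pos [ 519.5 -357.3  178.9] yaw -0.18 tilt 0.06 F [ 0.6  0.7 -1.1] open 26.3 ff 13.893448133021593 t 14.9167 q7 0.1555556823128094
```

View pics/s6.png

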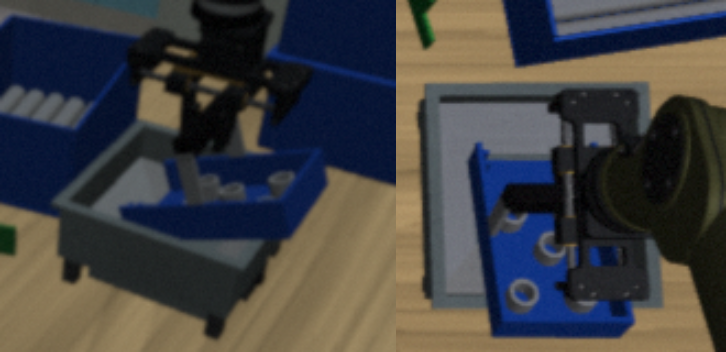

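The tray is tipped but the bushings have not slid yet. I'll measure the real tilt.

```bash
cat > tilt.py <<'E'
from h import *
im,d,W,c=cloud("side")
r,g,b=[im[...,i].astype(int) for i in range(3)]; x,y,z=W[...,0],W[...,1],W[...,2]
m=(b>1.6*r)&(x>.3)&(x<.65)&(y>-.45)&(y<-.25)&(z>.05)&(z<.3)
P=W[m&(y>-.31)]*1000   # +y wall, outer face and top
bx=np.arange(340,600,15); L=[]
for a in bx:
    s=P[(P[:,0]>=a)&(P[:,0]<a+15)]
    if len(s)>3: L.append((a+7.5,s[:,2].max(),s[:,1].mean()))
L=np.array(L); print(np.round(L,0).tolist())
h=(z>.15)&(r<60)&(b<60)&(abs(y+.355)<.075)&(x>.4)&(x<.6)
k=L[1:-1]; f=np.polyfit(k[:,0],k[:,1],1); print("tilt",np.degrees(np.arctan(f[0])),"z at x=428:",np.polyval(f,428))
E
python3 tilt.py
```

```text
[[392.0, 179.0, -297.0], [408.0, 183.0, -293.0], [422.0, 176.0, -293.0], [438.0, 168.0, -293.0], [452.0, 162.0, -293.0], [468.0, 157.0, -293.0], [482.0, 150.0, -293.0], [498.0, 190.0, -292.0], [512.0, 216.0, -293.0], [528.0, 217.0, -293.0], [542.0, 127.0, -292.0], [558.0, 119.0, -293.0], [572.0, 113.0, -294.0], [588.0, 107.0, -294.0]]
tilt -14.126357441557342 z at x=428: 180.23858388863627
```

```bash
cat > bush.py <<'E'
from h import *
for n in ("side","top"):
    im,d,W,c=cloud(n)
    r,g,b=[im[...,i].astype(int) for i in range(3)]; x,y,z=W[...,0],W[...,1],W[...,2]
    m=(abs(r-b)<25)&(r>95)&(x>.36)&(x<.64)&(y>-.46)&(y<-.25)&(z>.03)&(z<.23)
    k,l,s,ce=cv2.connectedComponentsWithStats(m.astype(np.uint8))
    for i in range(1,k):
        if s[i,4]>12: print(n,s[i,4],np.round(ce[i]),np.round(np.median(W[l==i],0)*1000))
E
python3 bush.py; python3 tilt.py | tail -1;  python3 go.py 520 -355 176 0|tail -1
```

```text
side 205 [359. 145.] [ 618. -401.   64.]
top 2016 [408. 227.] [ 590. -294.   58.]
top 90 [461. 211.] [ 601. -438.   60.]
top 14 [442. 265.] [ 468. -361.  136.]
top 43 [428. 282.] [ 431. -322.  150.]
tilt -14.089606889765461 z at x=428: 180.48618662911247
pos [ 519.6 -357.3  178.9] yaw -0.18 tilt 0.06 F [ 0.2  1.  -1.1] open 26.2 ff 13.883303012698889 t 15.1167 q7 0.15550892346223763
```

>>> send_rows:
  rows: "0 0.004 0.008 0;0 0.008 0.016 0;0 0.012 0.024 0;0 0.014 0.03 0;0 0.014 0.03 0;0 0.014 0.03 0;0 0.014 0.03 0;0 0.014 0.03 0"
  force: 8

```text
clock: 15.78
tool_pos: [0.5255, -0.3572, 0.1703]
eef_rot: [0.708, 0.706, 0.001, 0.002]
contact_force: [4.1, 0.5, 1.0]
opening: 0.315
finger_force: 10.1
```

```bash
sed -i 's/^k=L.*/k=L[(L[:,0]>400)\&((L[:,0]<490)|(L[:,0]>540))]; f=np.polyfit(k[:,0],k[:,1],1); print("tilt",np.degrees(np.arctan(f[0])),"z428",np.polyval(f,428),"front",L[-1])/' tilt.py; python3 bush.py; python3 tilt.py | tail -1;  python3 go.py 520 -355 176 0|tail -1
```

```text
side 266 [359. 147.] [ 616. -393.   62.]
top 1962 [408. 227.] [ 590. -294.   58.]
top 107 [459. 208.] [ 607. -433.   59.]
top 17 [436. 253.] [ 496. -352.  117.]
top 35 [425. 273.] [ 450. -320.  143.]
tilt -16.65925411849322 z428 175.0110907288807 front [ 572.5         100.97146493 -295.78157551]
pos [ 525.5 -357.2  170.3] yaw -0.15 tilt 0.26 F [5.2 0.7 1.2] open 27.8 ff 10.037285699509084 t 15.9333 q7 0.1490841815914777
```

>>> send_rows:
  rows: "0 0 0 0;0 0 0 0;0 0 0 0;0 0 0 0;0 0 0 0;0 0 0 0;0 0 0 0;0 0 0 0"

```text
clock: 16.6
tool_pos: [0.5255, -0.3573, 0.1703]
eef_rot: [0.708, 0.706, 0.001, 0.002]
contact_force: [5.1, -0.6, 2.9]
opening: 0.318
finger_force: 10.0
```

```bash
python3 bush.py; python3 tilt.py;  python3 go.py 520 -355 176 0|tail -1
```

```text
side 248 [358. 147.] [ 617. -389.   65.]
top 1881 [407. 228.] [ 587. -292.   60.]
top 107 [459. 209.] [ 606. -433.   60.]
top 66 [429. 221.] [ 574. -355.   71.]
[[392.0, 171.0, -297.0], [408.0, 184.0, -294.0], [422.0, 178.0, -293.0], [438.0, 171.0, -293.0], [452.0, 162.0, -293.0], [468.0, 154.0, -293.0], [482.0, 148.0, -292.0], [498.0, 175.0, -292.0], [512.0, 182.0, -292.0], [528.0, 211.0, -293.0], [542.0, 121.0, -292.0], [558.0, 121.0, -293.0], [572.0, 102.0, -295.0]]
tilt -24.99859357113954 z428 174.32216420177696 front [ 572.5         101.95060009 -295.03149528]
pos [ 525.5 -357.2  170.3] yaw -0.15 tilt 0.25 F [ 4.9 -0.1  1.6] open 27.7 ff 10.030758447828703 t 16.75 q7 0.1491108461586566
```

Run:
```python
from h import *
im,d,W,c=cloud("side"); a=cv2.resize(im[90:220,310:460,::-1],None,fx=2.6,fy=2.6,interpolation=cv2.INTER_CUBIC)
im,d,W,c=cloud("top"); b=cv2.resize(im[175:305,370:520,::-1],None,fx=2.6,fy=2.6,interpolation=cv2.INTER_CUBIC)
cv2.imwrite("pics/s7.png",np.clip(np.hstack([a,b]).astype(float)*1.5,0,255))
```

```text
[ WARN:0@2.207] global loadsave.cpp:1063 imwrite_ Unsupported depth image for selected encoder is fallbacked to CV_8U.
```

View pics/s7.png

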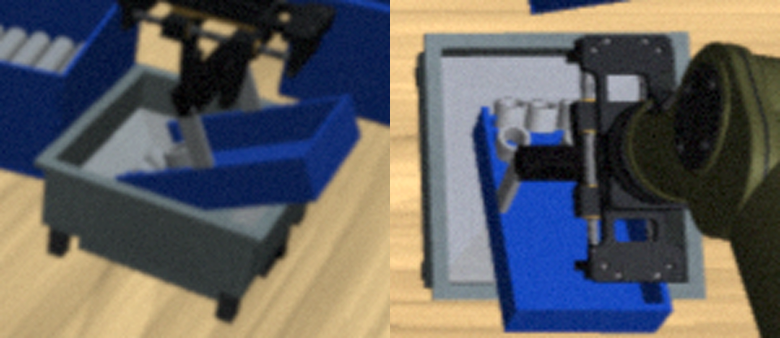

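The bushings have slid to the lip, at about (540,120), and jammed against the hopper's far slope. I'll draw the tray quickly backward and up so they drop clear.

>>> send_rows:
  rows: "0 -0.12 -0.04 0;0 -0.12 -0.04 0;0 -0.12 -0.04 0;0 -0.12 -0.04 0"

```text
clock: 17.18
tool_pos: [0.4985, -0.3569, 0.1868]
eef_rot: [0.707, 0.707, 0.007, 0.01]
contact_force: [16.2, 0.4, 11.8]
opening: 0.572
finger_force: 11.0
```

```bash
python3 bush.py; python3 tilt.py;  python3 go.py 520 -355 176 0|tail -1
```

```text
side 159 [358. 145.] [ 621. -400.   66.]
top 2128 [411. 226.] [ 588. -296.   61.]
top 14 [466. 218.] [ 581. -446.   65.]
[[378.0, 148.0, -298.0], [392.0, 180.0, -295.0], [408.0, 179.0, -292.0], [422.0, 173.0, -292.0], [438.0, 168.0, -292.0], [452.0, 163.0, -292.0], [468.0, 159.0, -292.0], [482.0, 167.0, -293.0], [498.0, 223.0, -293.0], [512.0, 227.0, -293.0], [528.0, 139.0, -292.0], [542.0, 134.0, -292.0], [558.0, 129.0, -293.0], [572.0, 127.0, -293.0], [588.0, 119.0, -294.0]]
tilt -18.060884599163206 z428 173.03535166968481 front [ 587.5         119.27567799 -294.22966643]
pos [ 499.3 -356.9  186.9] yaw 0.01 tilt 1.45 F [16.4  1.4 10.7] open 48.7 ff 10.98860302940011 t 17.3333 q7 0.16274852355765135
```

>>> send_rows:
  rows: "0 0.03 -0.01 0;0 0.05 -0.03 0;0 0.06 -0.05 0;0 0.06 -0.07 0;0 0.06 -0.07 0;0 0.06 -0.07 0"

```text
clock: 17.83
tool_pos: [0.5043, -0.3577, 0.2024]
eef_rot: [0.709, 0.706, -0.001, -0.0]
contact_force: [1.8, -1.3, -1.2]
opening: 0.251
finger_force: 8.0
```

```bash
python3 bush.py; python3 tilt.py;  python3 go.py 520 -355 176 0|tail -1
```

```text
side 24 [362. 137.] [ 627. -436.   69.]
side 32 [349. 152.] [ 625. -343.   67.]
top 1996 [408. 228.] [ 585. -294.   59.]
top 34 [470. 218.] [ 583. -454.   69.]
[[392.0, 173.0, -296.0], [408.0, 173.0, -293.0], [422.0, 170.0, -293.0], [438.0, 169.0, -293.0], [452.0, 166.0, -293.0], [468.0, 163.0, -293.0], [482.0, 186.0, -294.0], [498.0, 236.0, -294.0], [512.0, 236.0, -293.0], [528.0, 154.0, -293.0], [542.0, 150.0, -294.0], [558.0, 148.0, -293.0], [572.0, 146.0, -294.0], [588.0, 143.0, -294.0]]
tilt -9.809387959044065 z428 172.72047242986582 front [ 587.5         143.46771216 -293.89195031]
pos [ 504.5 -357.6  202.3] yaw -0.22 tilt 0.07 F [ 0.5 -0.5 -1.8] open 22.0 ff 7.998886483255774 t 17.9833 q7 0.17401579285247612
```

>>> send_rows:
  rows: "0 0 0 0;0 0 -0.03 0;0 0 -0.06 0;0 0 -0.1 0;0 0 -0.14 0;0 0 -0.18 0;0 0 -0.2 0;0 0 -0.2 0;0 0 -0.2 0;0 0 -0.2 0"
  force: 30

```text
clock: 18.82
tool_pos: [0.5047, -0.3571, 0.2619]
eef_rot: [0.708, 0.706, -0.0, -0.001]
contact_force: [1.0, -0.6, -5.3]
opening: 0.233
finger_force: 29.4
```

```bash
python3 bush.py; python3 tilt.py
python3 - <<'E'
from h import *
F=[]
for i in range(8): eyes.snapshot("side"); F.append(sensors.get_state()["contact_force"])
print(np.mean(F,0),np.std(F,0))
E
python3 go.py 453 -355 213 0
```

```text
side 61 [365. 148.] [ 605. -407.   55.]
top 2130 [409. 231.] [ 573. -296.   60.]
top 16 [431. 218.] [ 566. -322.  190.]
[[392.0, 228.0, -297.0], [408.0, 228.0, -293.0], [422.0, 226.0, -293.0], [438.0, 225.0, -293.0], [452.0, 223.0, -293.0], [468.0, 221.0, -293.0], [482.0, 240.0, -293.0], [498.0, 297.0, -294.0], [512.0, 289.0, -293.0], [528.0, 214.0, -293.0], [542.0, 212.0, -293.0], [558.0, 211.0, -293.0], [572.0, 209.0, -294.0], [588.0, 207.0, -294.0]]
tilt -6.933486362304095 z428 228.16193385255963 front [ 587.5         206.82446442 -293.69000883]
[-0.32665775  0.21894074 -5.10207944] [0.62955237 0.53180077 0.49399094]
row [ 0.0071 -0.1747  0.1655 -0.0005] dist 72.2 turn -0.2 rows>= 1.7
pos [ 505.4 -357.3  262.6] yaw -0.18 tilt 0.0 F [ 0.7  0.3 -4.5] open 20.2 ff 29.439358987729065 t 19.3667 q7 0.2145404862518397
```

By weight two bushings are out, and three remain near the lip. The tray is held about 7° nose-down over the hopper, so a quick backward draw should drop them straight in.

>>> send_rows:
  rows: "0 -0.139 0 0;0 -0.278 0 0;0 -0.36 0 0;0 -0.36 0 0;0 -0.36 0 0;0 -0.36 0 0"

```text
clock: 19.87
tool_pos: [0.399, -0.3572, 0.2635]
eef_rot: [0.708, 0.706, 0.001, 0.001]
contact_force: [0.8, 0.1, -3.0]
opening: 0.222
finger_force: 30.0
```

```bash
cat > wt.py <<'E'
from h import *
F=[]
for i in range(8): eyes.snapshot("side"); F.append(sensors.get_state()["contact_force"])
print("F",np.mean(F,0),"n",(-np.mean(F,0)[2]-2.94)/.69)
E
python3 bush.py; python3 tilt.py; python3 wt.py
python3 go.py 453 -355 213 0
```

```text
top 3723 [428. 227.] [ 580. -350.   58.]
top 84 [422. 228.] [ 558. -339.   64.]
top 19 [412. 257.] [ 488. -313.   65.]
[[348.0, 217.0, -293.0], [362.0, 217.0, -293.0], [378.0, 217.0, -293.0], [392.0, 296.0, -294.0], [408.0, 295.0, -293.0], [422.0, 217.0, -293.0], [438.0, 216.0, -293.0], [452.0, 216.0, -293.0], [468.0, 216.0, -294.0], [482.0, 218.0, -293.0], [498.0, 216.0, -293.0]]
tilt -36.400531467689945 z428 242.23703035778937 front [ 497.5         216.11045985 -293.23890299]
F [-0.13552678  0.08767279 -3.49882974] n 0.8098981781717332
row [ 0.0069  0.185   0.1653 -0.0005] dist 74.5 turn -0.2 rows>= 1.8
pos [ 397.5 -356.9  262.6] yaw -0.17 tilt 0.0 F [ 0.4 -0.  -3.4] open 19.4 ff 29.989996310323477 t 20.4167 q7 0.28042827606316756
```

Run:
```python
from h import *
im,d,W,c=cloud("wrist"); a=cv2.resize(im[:,:,::-1],(400,300))
im,d,W,c=cloud("top"); b=cv2.resize(im[170:320,370:570,::-1],(400,300),interpolation=cv2.INTER_CUBIC)
im,d,W,c=cloud("side"); e=cv2.resize(im[60:210,330:530,::-1],(400,300),interpolation=cv2.INTER_CUBIC)
cv2.imwrite("pics/m8.png",np.vstack([np.hstack([a,b]),np.hstack([e,e*0])]))
```

```text
(no output)
```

View pics/m8.png

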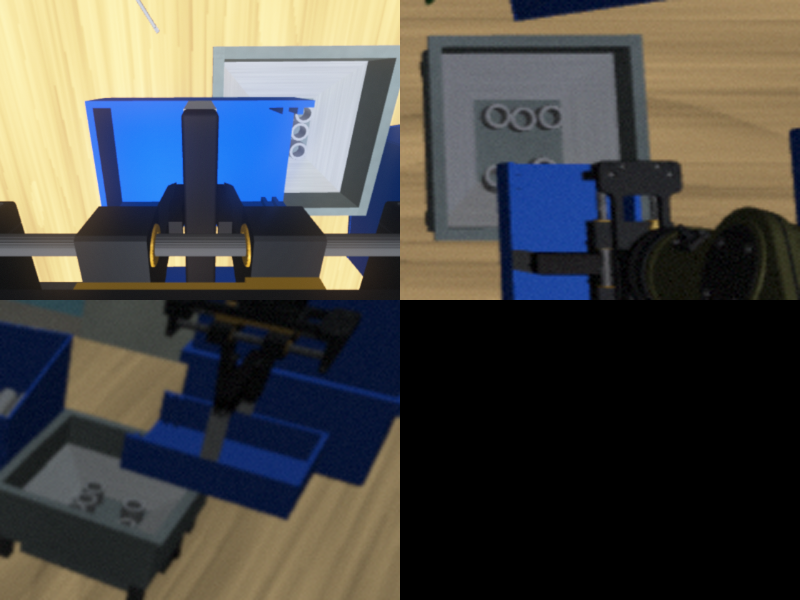

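All five bushings are in the hopper: three at (497–550,117) and two at (493,175) and (545,165) in the top crop. The tray is empty, level and firmly held. I'll return it to its old spot.

```bash
python3 go.py 450 -180 262 10
```

```text
row [ 0.5906  0.1735  0.0022 -0.0283] dist 184.7 turn -10.2 rows>= 4.4
pos [ 397.4 -357.   262.7] yaw -0.19 tilt 0.01 F [ 0.6  0.8 -3.6] open 19.8 ff 29.9900193605572 t 20.5667 q7 0.2804374387059658
```

>>> send_rows:
  rows: "0.06 0.017 0 -0.003;0.15 0.043 0 -0.007;0.25 0.073 0 -0.012;0.35 0.1 0 -0.017;0.45 0.13 0 -0.022;0.54 0.158 0 -0.026;0.59 0.173 0 -0.028;0.59 0.173 0 -0.028"

```text
clock: 21.23
tool_pos: [0.4517, -0.1753, 0.2633]
eef_rot: [0.64, 0.768, 0.002, 0.0]
contact_force: [1.5, -0.4, -2.5]
opening: 0.224
finger_force: 30.0
```

```bash
python3 go.py 493 -1 200 21.6
```

```text
row [ 0.5463  0.2392  0.2129 -0.0312] dist 190.0 turn -11.2 rows>= 4.6
pos [ 451.7 -175.3  263.3] yaw 10.35 tilt 0.21 F [ 1.5 -0.4 -2.5] open 19.7 ff 29.991108449175954 t 21.2333 q7 0.05423793546510162
```

>>> send_rows:
  rows: "0.06 0.026 0 -0.003;0.15 0.066 0 -0.008;0.25 0.11 0 -0.014;0.35 0.153 0 -0.02;0.45 0.197 0.05 -0.026;0.52 0.228 0.1 -0.03;0.546 0.239 0.18 -0.031;0.546 0.239 0.213 -0.031;0.546 0.239 0.213 -0.031;0.546 0.239 0.213 -0.031"

```text
clock: 22.07
tool_pos: [0.4918, -0.0084, 0.1986]
eef_rot: [0.567, 0.824, -0.001, -0.0]
contact_force: [-0.4, -0.5, -4.2]
opening: 0.221
finger_force: 30.0
```

```bash
python3 go.py 493 -1 96 21.6
python3 - <<'E'
from h import *
# tray underside: lowest wall-top height relative to TCP
im,d,W,c=cloud("side"); r,g,b=[im[...,i].astype(int) for i in range(3)]; x,y,z=W[...,0],W[...,1],W[...,2]
m=(b>1.6*r)&(x>.36)&(x<.64)&(abs(y)<.12)&(z>.05); print(np.percentile(z[m],[1,5,50,95,99]))
E
```

```text
row [ 0.0219  0.0133  0.3418 -0.0019] dist 102.8 turn -0.7 rows>= 2.5
pos [491.8  -8.4 198.6] yaw 20.92 tilt 0.14 F [-0.4 -0.5 -4.2] open 19.5 ff 29.990809746086597 t 22.0667 q7 -0.231741550887499
[0.10802131 0.10985403 0.12134938 0.30581996 0.38486935]
```

>>> send_rows:
  rows: "0.02 0.013 0.06 -0.002;0.02 0.013 0.14 -0.002;0.02 0.013 0.21 -0.002;0.02 0.013 0.27 -0.002;0.02 0.013 0.31 -0.002;0.02 0.013 0.33 -0.002;0.02 0.013 0.335 -0.002;0.02 0.013 0.34 -0.002;0.02 0.013 0.345 -0.002;0.02 0.013 0.345 -0.002"

```text
clock: 22.95
tool_pos: [0.4944, 0.0004, 0.0959]
eef_rot: [0.561, 0.828, 0.0, 0.001]
contact_force: [0.3, 0.1, -3.4]
opening: 0.22
finger_force: 30.0
```

```bash
python3 wt.py; python3 go.py 493 -1 91 21.6
```

```text
F [ 0.1510421  -0.09034904 -3.29062925] n 0.5081583382872706
row [-0.0035 -0.0045  0.0147  0.0005] dist 4.7 turn 0.2 rows>= 0.1
pos [493.9   0.5  95.4] yaw 21.77 tilt 0.02 F [-0.4 -0.3 -2.1] open 19.4 ff 29.99124932102859 t 23.35 q7 -0.3912059080572045
```

>>> send_rows:
  rows: "0 0 0.003 0;0 0 0.006 0;0 0 0.009 0;0 0 0.012 0;0 0 0.012 0;0 0 0.012 0"
  force: 15

```text
clock: 23.85
tool_pos: [0.4942, -0.0005, 0.0936]
eef_rot: [0.561, 0.828, -0.0, 0.002]
contact_force: [-2.4, -2.4, 20.1]
opening: 0.224
finger_force: 15.0
```

```bash
python3 wt.py; python3 go.py 493 -1 91 21.6
```

```text
F [-3.20558708 -2.88533367 20.36650164] n -33.7775386046498
row [-0.     -0.0045  0.0087  0.0004] dist 2.9 turn 0.2 rows>= 0.1
pos [494.2  -0.5  93.6] yaw 21.75 tilt 0.19 F [-3.4 -3.3 20.3] open 19.7 ff 15.003002712037414 t 24.25 q7 -0.3964778762248566
```

On the bench. I'll raise the tool 2 mm to unload it, then release and lift straight up.

>>> send_rows:
  rows: "0 0 -0.005 0;0 0 -0.007 0;0 0 -0.007 0"

```text
clock: 24.5
tool_pos: [0.4939, 0.001, 0.0937]
eef_rot: [0.561, 0.828, 0.0, -0.0]
contact_force: [-0.7, 1.7, -0.6]
opening: 0.227
finger_force: 15.0
```

>>> send_rows:
  rows: "0 0 0 0;0 0 0 0;0 0 0 0;0 0 0 0;0 0 0 0;0 0 0 0;0 0 0 0"
  jaw: -0.3

```text
clock: 25.08
tool_pos: [0.4938, 0.0005, 0.0937]
eef_rot: [0.561, 0.828, -0.0, 0.0]
contact_force: [-0.5, 0.3, 0.1]
opening: 0.652
finger_force: 0.0
```

>>> send_rows:
  rows: "0 0 -0.05 0;0 0 -0.15 0;0 0 -0.25 0;0 0 -0.35 0;0 0 -0.45 0;0 0 -0.5 0;0 0 -0.5 0;0 0 -0.5 0"

```text
clock: 25.75
tool_pos: [0.494, 0.0003, 0.2441]
eef_rot: [0.561, 0.828, 0.0, 0.001]
contact_force: [-0.1, -0.6, 0.6]
opening: 0.65
finger_force: 0.0
```

```bash
python3 - <<'E'
from h import *
im,d,W,c=cloud("wrist"); cv2.imwrite("pics/end.png",im[:,:,::-1])
r,g,b=[im[...,i].astype(int) for i in range(3)]; Z=W[...,2]; near=np.hypot(W[...,0]-.493,W[...,1])<.13
m=near&(b>1.6*r)&(Z>.04)&(Z<.055); P=W[m]
A=np.c_[P[:,:2],np.ones(len(P))]; s=np.linalg.lstsq(A,P[:,2],rcond=None)[0]; print("level deg",np.degrees(s[:2]),"rim z",np.median(P[:,2]),cv2.minAreaRect((P[:,:2]*1000).astype(np.float32)))
z0=np.load("top.npz"); im0,W0=z0["im"].astype(int),z0["W"]
im,d,W,c=cloud("top"); df=(np.abs(im.astype(int)-im0).max(-1)>60).astype(np.uint8)
df=cv2.morphologyEx(df,cv2.MORPH_OPEN,np.ones((3,3),np.uint8)); k,l,st,ce=cv2.connectedComponentsWithStats(df)
print([(st[i].tolist()) for i in range(1,k)])
E
python3 bush.py|grep top; python3 go.py 493 -1 91 21.6|tail -1
```

```text
level deg [-0.07059919  0.31585268] rim z 0.04599077798263179 ((493.66064453125, 1.7051162719726562), (199.54296875, 127.67557525634766), 21.743804931640625)
[[236, 196, 209, 224, 18637], [121, 222, 44, 40, 1134], [542, 374, 18, 40, 424]]
top 5631 [434. 240.] [ 528. -377.   59.]
top 125 [422. 228.] [ 558. -339.   64.]
top 31 [408. 289.] [ 415. -285.  120.]
top 47 [449. 289.] [ 415. -379.  120.]
pos [4.929e+02 4.000e-01 2.425e+02] yaw 21.79 tilt 0.16 F [-0.2  0.3 -0.3] open 57.0 ff 0.0 t 25.95 q7 -0.17892832431453898
```

```bash
python3 -c "
from h import *
print(finish_job())"
```

```text
the job is handed in; nothing more can be done
None
```

The job is handed in at about 26 s: the gate lies flat in the tote, all five bushings are in the hopper, and the empty tray stands level on the bench; part of the tipping was a quick backward pull, because the bushings jammed at the lip.

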